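# Bin the spoilt half-arch cast in the bench pedal bin

### The job

Throw the spoilt half-arch plaster cast into the bench pedal bin, working the lid by its pedal only and keeping off the lid itself. Press the pedal firmly onto its stop without forcing it, slide it to the right (as you face the pedal) and ease it up into the notch so that the lid stands open by itself; drop the cast in, then press the pedal clear of the notch, bring it back and ease it all the way up so that the lid settles shut without slamming. Leave the full-arch cast, the jar and the mixing bowl where they are.

Things in the scene. Friction and masses are not known exactly. Their poses are not given: they have to be found in the camera images.
- bin: bench pedal bin, fixed: steel box 200 mm deep (its x), 170 wide (its y), rim 203 mm high, walls 3 mm, inner floor 76 mm up, on a black plinth 70 mm high. Origin: centre of its underside. The pedal sticks out of its front, which looks along its own -x; facing the pedal, right is its own -y.
- lid (a joint): black flat lid, 208 x 176 x 12 mm, hinged along the rear (+x) rim at height 203 mm; radians, 0 shut, grows as it swings up and back. Linked to the pedal: lid = 8 x pedal. It stands at 1.0 to 1.75 while the pedal hangs in the notch, leaving at least the front 90 mm of the mouth free from above. If the pedal is let go it slams; a tread let up slower than 60 mm/s does not.
- pedal (a joint): pitch of the pedal bar, radians, 0 up at rest, grows as pressed; level pivot inside the plinth at bin x +30 mm, z 34 mm, 205 mm behind the tread's middle. At rest it slopes 0.13 rad up to the front. It pushes up at the tread with 6 to 12 N at the start, 3 to 8 N when down. A firm rubber stop (8 N per mm at the tread) is met anywhere from 0.15 to 0.24, unlike on each bin: feel for it.
- pedal_side (a joint): sideways swing of the bar about an upright axis at that pivot, radians, 0 in the slot, positive to the right (bin -y); a weak spring (1 N at the tread) returns it. The bar runs in an upright slot of a steel gate plate on the plinth. Only pressed firmly on the stop (8 N or more beyond its push) does it pass under a lip into the notch at the right; let up 5 to 9 mm there, it hangs at 0.13 to 0.23.
- tread (a point): middle of the top of the pedal tread, a ribbed steel plate 46 mm (bin x) by 58 mm (bin y) by 7 mm; at rest 173 mm ahead of the bin's origin (75 mm off its wall) and about 68 mm above the bench. Moves with the pedal: down 31 to 49 mm on the stop, and 28 to 46 mm to the right in the notch. More than 25 N on it is forcing it.
- half_cast: the spoilt cast: a straight half-arch of cream plaster, base 56 mm (its x) by 26 mm (its y) by 16 mm with a single row of teeth, 26 mm high in all, 60 g, loose on the bench. Origin: centre of its underside.
- full_cast: good full-arch cast of the same plaster, base 60 by 70 mm, 34 mm high, with a horseshoe of teeth; loose; stays where it is. Origin: centre of its underside.
- jar: closed amber glass jar with white cap, 64 mm across, 85 mm high; loose; stays where it is. Origin: centre of its underside.
- mix_bowl: black rubber mixing bowl, 100 mm across, 60 mm high; loose; stays where it is. Origin: centre of its underside.
Things that resemble listed ones, but are neither listed nor needed, are in the scene too. What is meant by the half_cast is not turquoise, and is the larger of those in its own colour.

How it is judged:
On the way, in this order (a step that is already met when the one before it is completed fails the run):
1. the pedal hangs in its side notch with nothing touching it and the lid stands open by itself (value of joint pedal_side above 0.11 rad and value of joint lid above 0.9 rad and contact force between each of the arm, the fingers and pedal below 0.3 N), for 0.4 s.
2. the half-arch cast is down inside the bin while the lid stands open (z of half_cast in the frame of bin below 0.14 m and x of half_cast in the frame of bin between -0.1 and 0.1 m and y of half_cast in the frame of bin between -0.085 and 0.085 m and value of joint lid above 0.85 rad), for 0.2 s.
At the end, for the whole second after the job is handed in: the half-arch cast lies at rest inside the bin; the pedal is back in its slot and fully up (within 0.012 rad), the lid shut (within 0.06 rad) (value of joint lid below 0.06 rad and value of joint pedal below 0.012 rad and value of joint pedal_side below 0.05 rad and z of half_cast in the frame of bin below 0.14 m and x of half_cast in the frame of bin between -0.1 and 0.1 m and y of half_cast in the frame of bin between -0.085 and 0.085 m and linear speed of half_cast below 0.02 m/s); the robot touches nothing.
It fails at once if the lid slams: it closes faster than 2.5 rad/s (velocity of joint lid below -2.5 rad/s).
It fails at once if the pedal is forced: more than 25 N on it (contact force between any of the arm, the fingers and pedal above 25 N).
It fails at once if the lid is touched by the robot (contact force between any of the arm, the fingers and lid above 1 N).
It fails at once if the full-arch cast, the jar or the bowl is moved by more than 20 mm (distance of any of full_cast, jar, mix_bowl from where it was at the start of the episode above 0.02 m).
It also fails if it takes over 72 s, if anything falls off the work surface, if the arm or the gripper's body presses on something with over 40 N, if the wrist force passes 120 N, or if a joint passes its speed limit or range.

### The arm

A 7-joint arm with a two-finger parallel gripper is mounted at the origin on the work surface. World frame = base frame: x ahead of the robot, y to its left, z up, the work surface at z = 0. Lengths are in m, angles in rad, forces in N, time in s.
With the tool pointing down it reaches from about 0.425 to 0.875 m from the base axis. Payload 4.7 kg.
Tool frame: the origin (TCP) lies between the finger pads; the fingertips stand 14 mm ahead of it and the grasp point (between the pads) lies 5 mm behind it; z points along the fingers, y is the line along which they close (so a half turn about z gives the same grasp; the last joint's range is limited). The gripper opens to 87 mm and grips with 3 to 60 N. Pads are 19 mm wide; open, the fingers measure 117 mm over their backs; the gripper's body (75 mm by 190 mm) begins 51 mm behind the grasp point.
Start: joints at [-1.287, 0.321, -0.07, 1.45, 0.023, 1.371, -0.057], TCP at [0.173, 0.626, 0.237] pointing down, gripper open.
Joint ranges: [-2.86, 2.86], [-0.3, 2.09], [-1.38, 1.24], [0.06, 2.45], [-1.56, 4.7], [0.09, 2.05], [-2.69, 2.69]. Speed limits (rad/s): [2.57, 2.57, 3.14, 3.14, 3.14, 3.14, 3.14].

### API

Orientations are given as a rotation vector (axis times angle).
In Python, from bench import get_state, get_image, camera_params, close_job gives the robot as it stands. The module is installed in compiled form; this text tells all that it offers.
- The arm moves only by the tool arm_command, never from a script. Its argument "motion" is a list of rows, each a list of 5 numbers: the finger opening in mm, from 0 to 87, then the shift along the tool's x, y, z in mm, then the turn about the tool's z in degrees. In form: [[gripper, x, y, z, spin], ...]. A call has 1 to 5 rows; each row is the pose to reach, as a shift and turn from the pose commanded when the call began, along the tool's axes at that moment; what a row does not reach only later rows make up. A row lasts 1/12 s, in which the tool goes at most 41.7 mm and 7.16 degrees, less where a joint would pass 70% of its speed; a pose out of reach is approached as far as the arm can. A call with a gripper value outside its range is refused whole. The fingers move at their own pace and stop on an object; "newtons" is the grip in N (left out, the last holds). Time passes only in rows, so rows that repeat a pose let the fingers close. It gives the time, the measured TCP pose, the force, the opening and the grip force at its end, in the units of the state.
- get_state(): the state, without advancing time (a new reading comes with each control period).
- get_image(name): name is "scene" or "top"; returns (picture, depth): 420x560x3 uint8, red, green, blue; 420x560 float32, m along the optical axis (not along the pixel's ray), 0 where there is no reading.
- camera_params(name): a dict with "intrinsics" (3x3 intrinsics, pixels), "D" ([k1, k2, p1, p2, k3] as OpenCV has them; the pictures are not rectified), "extrinsics" (4x4, takes a point from camera to world coordinates). Camera axes: x right, y down, z forward; pixel columns grow to the right and rows downward; lengths in m; the calibration is good to about 2 mm. A picture is of the moment at which its call begins. camera_params takes no time and is no camera call.
- close_job(): hands the job in; it is judged then, once.
The state is a dict: "time": time; "joint_positions": joint angles; "qd": joint speeds; "joint_torque": joint torques, N m; "position": TCP position; "tool_rot": TCP orientation; "ft_force": force on the tool from outside, world axes, zero at the start; "torque": the same for the moment, N m; "grip_width": opening from 0.0 (shut) to 1.0 (fully open); "grip_force": force on a finger pad.
Only numpy, scipy, OpenCV 4.12 (cv2) and the standard library are available. Lean on these libraries where they do the work, as an engineer would, in place of code of your own. Each camera call takes 0.05 s, during which the arm holds its last target. There are 200 camera calls.

## Working session

There is one attempt and no reset: what is moved stays moved. The work goes in short steps, Python scripts to look and compute and a tool call to move; the robot and the scene stay as the last step left them, time stands still between calls to the robot, and variables do not carry over. Pictures are saved under pics/ and viewed, at most 10 in all, crops included, and the job is handed in when it is done.

Besides the shell and the picture viewer there is one more tool, called after "Call:" as name(argument=value, ...) on one line, values as JSON. arm_command: Moves the arm, as the interface text tells. Its arguments: {"type":"object","properties":{"motion":{"type":"array"},"newtons":{"type":"number"}},"required":["motion"]}

```bash
mkdir -p pics; python3 - <<'E'
from bench import *
import cv2, numpy as np
for n in ("scene","top"):
    im,d=get_image(n); cv2.imwrite(f"pics/{n}0.png",im[...,::-1]); np.savez(f"pics/{n}0.npz",im=im,d=d)
    p=camera_params(n); print(n,p["intrinsics"].tolist(),p["D"],np.round(p["extrinsics"],3).tolist())
s=get_state();print(s)
E
```

```text
scene [[515.5751126140352, 0.0, 277.6496085904591], [0.0, 515.5751126140352, 204.8594439767507], [0.0, 0.0, 1.0]] [0.03137 0.      0.      0.      0.     ] [[-0.158, 0.934, -0.321, 0.932], [0.987, 0.153, -0.043, -0.023], [0.009, -0.324, -0.946, 1.161], [0.0, 0.0, 0.0, 1.0]]
top [[387.78012422209235, 0.0, 282.5684667946901], [0.0, 387.78012422209235, 205.7910259857312], [0.0, 0.0, 1.0]] [-0.05257096  0.          0.          0.          0.        ] [[0.014, -0.994, 0.108, 0.513], [-1.0, -0.015, -0.013, -0.068], [0.015, -0.108, -0.994, 0.985], [0.0, 0.0, 0.0, 1.0]]
{'time': 0.1, 'joint_positions': array([-1.28688575,  0.32175995, -0.07009002,  1.45150422,  0.02257985,
        1.37078083, -0.05690838]), 'qd': array([-0.00081   , -0.00054673, -0.00149558, -0.00221255, -0.00052474,
       -0.00114176,  0.00140767]), 'joint_torque': array([-3.89736942e-04, -4.92570484e+01, -4.05877680e-01, -3.13398921e+01,
       -6.41640695e-02,  3.94871179e-02,  6.27074746e-05]), 'position': array([0.17317314, 0.62604654, 0.23558818]), 'tool_rot': array([-4.22481725e-01, -3.11289656e+00,  2.60467015e-03]), 'ft_force': array([-0.03960815, -0.12398149, -0.49700531]), 'torque': array([ 0.03622596, -0.01493659,  0.00879153]), 'grip_force': 0.0, 'grip_width': 0.9986817321696434}
```

View pics/scene0.png

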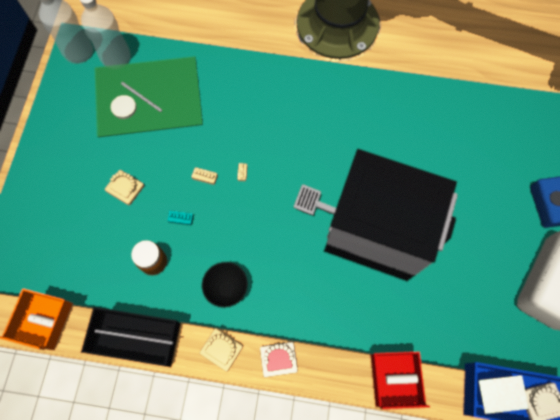

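View pics/top0.png

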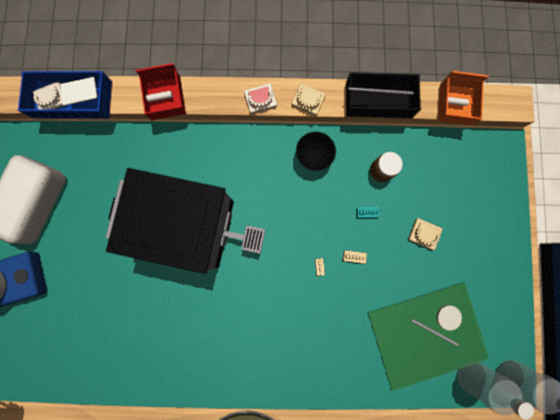

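The scene view shows three straight casts. Cream at (204,175) is the longer one, cream at (242,171) is shorter, and the third at (180,217) is turquoise. The larger cream one fits half_cast, and in the top view it is at (355,257). The tread is at scene (308,200) and top (253,240), and the bin's lid is at top (170,220). The full cast is at top (425,234), the jar at (387,165) and the bowl at (316,151).

```bash
cat > h.py <<'E'
import numpy as np, cv2
from bench import *
def ray(n,uv):
    p=camera_params(n); q=cv2.undistortPoints(np.array(uv,float).reshape(-1,1,2),p["intrinsics"],p["D"]).reshape(-1,2)
    E=p["extrinsics"]; d=np.c_[q,np.ones(len(q))]@E[:3,:3].T; return E[:3,3],d
def plane(n,uv,z):
    o,d=ray(n,uv); return o+d*((z-o[2])/d[:,2])[:,None]
def bydepth(n,uv,dep):
    o,d=ray(n,uv); return o+d*np.array(dep)[:,None]
def tri(u,v,a="scene",b="top"):
    o1,d1=ray(a,u);o2,d2=ray(b,v);d1=d1[0];d2=d2[0]
    s=np.linalg.lstsq(np.c_[d1,-d2],o2-o1,rcond=None)[0]; p,q=o1+s[0]*d1,o2+s[1]*d2
    return (p+q)/2,np.linalg.norm(p-q)
def blob(mask,uv,r):
    m=np.zeros_like(mask,np.uint8);x,y=uv; m[y-r:y+r,x-r:x+r]=mask[y-r:y+r,x-r:x+r]
    n,l,s,c=cv2.connectedComponentsWithStats(m); k=1+np.argmax(s[1:,4]); return (l==k).astype(np.uint8),c[k],s[k,4]
E
python3 - <<'E'
from h import *
D={n:np.load(f"pics/{n}0.npz") for n in("scene","top")}
H={n:cv2.cvtColor(D[n]["im"],cv2.COLOR_RGB2HSV) for n in D}
def notgreen(n):
    h=H[n]; return ((h[...,0]<45)&(h[...,2]>110)).astype(np.uint8)
def gray(n):
    h=H[n]; return ((h[...,1]<90)&(h[...,2]>80)).astype(np.uint8)
for nm,f,us,ut,r in (("half",notgreen,(204,175),(355,257),18),("small",notgreen,(242,171),(320,267),14),("tread",gray,(306,200),(254,240),16)):
    C={}
    for n,u in(("scene",us),("top",ut)):
        m,c,a=blob(f(n),u,r); C[n]=c; ys,xs=np.nonzero(m)
        P=bydepth(n,np.c_[xs,ys],D[n]["d"][ys,xs]); rect=cv2.minAreaRect(P[:,:2].astype(np.float32)*1000)
        print(nm,n,c.round(1),a,"med",np.median(P,0).round(4),"z",np.percentile(P[:,2],[5,50,95]).round(3),"rect",np.round(rect[0]),np.round(rect[1]),round(rect[2],1))
    p,e=tri(C["scene"],C["top"]);print(" tri",p.round(4),round(e,4))
# lid: points with z 0.195..0.23, dark
for n in D:
    d=D[n]["d"];ys,xs=np.nonzero(d>0);P=bydepth(n,np.c_[xs,ys],d[ys,xs])
    k=(P[:,2]>.19)&(P[:,2]<.235)&(abs(P[:,1]-.25)<.25)&(P[:,0]>.2)&(P[:,0]<.85)
    Q=P[k]; print(n,"lid z",np.percentile(Q[:,2],[5,50,95]).round(3),cv2.minAreaRect(Q[:,:2].astype(np.float32)*1000), cv2.boxPoints(cv2.minAreaRect(Q[:,:2].astype(np.float32)*1000)).round().tolist())
im=D["scene"]["im"][150:240,155:345,::-1];cv2.imwrite("pics/crop.png",cv2.resize(im,None,fx=4,fy=4,interpolation=cv2.INTER_CUBIC))
E
```

```text
half scene [204.  175.5] 271 med [ 0.4999 -0.2596  0.0165] z [0.005 0.016 0.027] rect [ 697. -137.] [520.  55.] 31.9
half top [354.5 256.7] 248 med [ 0.4936 -0.2607  0.0162] z [0.004 0.016 0.026] rect [ 494. -262.] [56. 27.] 83.6
 tri [ 0.4937 -0.2634  0.0032] 0.0011
small scene [242.  171.9] 140 med [ 0.4734 -0.1726  0.0119] z [0.002 0.012 0.02 ] rect [ 472. -174.] [41. 19.] 9.0
small top [319.3 266.4] 143 med [ 0.4698 -0.1734  0.012 ] z [0.002 0.012 0.02 ] rect [ 468. -176.] [43. 21.] 5.7
 tri [ 0.4682 -0.175  -0.0005] 0.0008
tread scene [307.8 199.7] 575 med [ 0.5376 -0.0079  0.067 ] z [0.003 0.067 0.072] rect [709. -26.] [ 60. 440.] 82.9
tread top [251.8 239. ] 435 med [ 0.5353 -0.0086  0.0665] z [0.    0.066 0.071] rect [530. -21.] [99. 61.] 79.1
 tri [ 0.5336 -0.0075  0.0556] 0.0002
scene lid z [0.209 0.213 0.217] ((570.1719360351562, 165.4755096435547), (225.63824462890625, 178.50485229492188), 78.62620544433594) [[460.0, 72.0], [635.0, 37.0], [680.0, 258.0], [505.0, 294.0]]
top lid z [0.209 0.213 0.216] ((568.3231811523438, 164.48939514160156), (222.97164916992188, 177.52842712402344), 78.76022338867188) [[460.0, 72.0], [634.0, 38.0], [677.0, 257.0], [503.0, 291.0]]
```

View pics/crop.png

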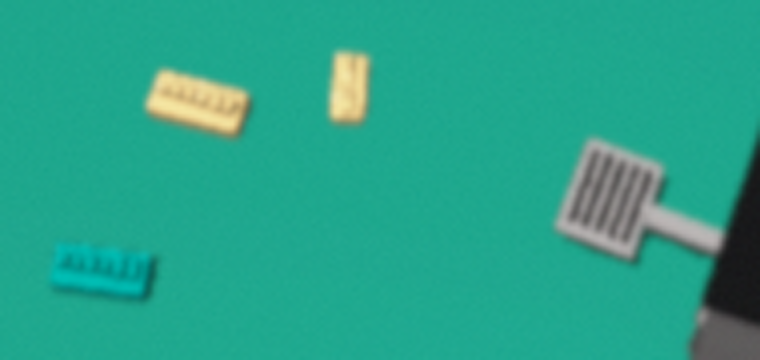

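The crop shows the longer cream cast at crop (198,102), which is half_cast. The shorter cream decoy is at (348,88). The depth heights, 16 mm base and 26 mm top, match the description.

```bash
cat >> h.py <<'E'
from scipy.spatial.transform import Rotation as Ro
BX=np.array([.193,.981,0]);BX/=np.linalg.norm(BX);BY=np.array([-BX[1],BX[0],0]);BO=np.array([.568,.161,0])
def goto(target,ydir=None):
    s=get_state();R=Ro.from_rotvec(s["tool_rot"]).as_matrix()
    print("t",round(s["time"],2),"pos",s["position"].round(4),"F",s["ft_force"].round(1),"R\n",R.round(3))
    print("shift mm",((np.array(target)-s["position"])*1000@R).round(1))
    if ydir is not None:
        v=R.T@np.array([*ydir,0]);a=np.degrees(np.arctan2(-v[0],v[1]));print("spin",round((a+90)%180-90,1),"q7",s["joint_positions"][6])
E
python3 - <<'E'
from h import *
for n,c in(("scene",(306,200)),("top",(254,240))):
    Z=np.load(f"pics/{n}0.npz");d=Z["d"];ys,xs=np.mgrid[c[1]-30:c[1]+30,c[0]-30:c[0]+30];ys=ys.ravel();xs=xs.ravel()
    P=bydepth(n,np.c_[xs,ys],d[ys,xs]);B=(P-BO)@np.c_[BX,BY,[0,0,1]]
    k=(P[:,2]>.055)&(P[:,2]<.08)&(B[:,0]<-.12);Q=P[k];r=cv2.minAreaRect(Q[:,:2].astype(np.float32)*1000)
    Bq=B[k];k2=Bq[:,0]<-.15
    print(n,r,"binframe x",np.percentile(Bq[:,0],[1,99]).round(3),"y",np.percentile(Bq[k2,1],[1,50,99]).round(3),"fit z=a+b x",np.polyfit(Bq[:,0]+.173,Bq[:,2],1).round(3))
    Z=np.load(f"pics/{n}0.npz");u=(204,175) if n=="scene" else (355,257)
    ys,xs=np.mgrid[u[1]-18:u[1]+18,u[0]-22:u[0]+22];ys=ys.ravel();xs=xs.ravel();P=bydepth(n,np.c_[xs,ys],Z["d"][ys,xs])
    Q=P[P[:,2]>.012];r=cv2.minAreaRect(Q[:,:2].astype(np.float32)*1000);print("half",r,cv2.boxPoints(r).round(0).tolist())
goto((.5347,-.009,.25),BY[:2])
E
```

```text
scene ((537.5665893554688, 5.023426055908203), (76.87157440185547, 59.95414352416992), 78.85799407958984) binframe x [-0.197 -0.123] y [-0.029 -0.002  0.028] fit z=a+b x [-0.169  0.067]
half ((696.34130859375, -136.4784393310547), (519.743408203125, 55.5026741027832), 31.8363037109375) [[461.0, -250.0], [490.0, -297.0], [932.0, -23.0], [902.0, 24.0]]
top ((537.36279296875, 5.028438568115234), (77.73978424072266, 58.050331115722656), 78.73018646240234) binframe x [-0.197 -0.123] y [-0.028  0.     0.028] fit z=a+b x [-0.166  0.067]
half ((504.72235107421875, -179.62875366210938), (224.04339599609375, 25.806238174438477), 83.13340759277344) [[479.0, -289.0], [504.0, -292.0], [531.0, -70.0], [505.0, -67.0]]
t 0.1 pos [0.1732 0.626  0.2356] F [-0.  -0.1 -0.5] R
 [[-0.964  0.267 -0.   ]
 [ 0.267  0.964 -0.002]
 [-0.    -0.002 -1.   ]]
shift mm [-517.7 -515.7  -13.5]
spin 85.7 q7 -0.05690837870624247
```

Call:
arm_command(motion=[[0,0,0,-40,0],[0,-10,-10,-75,7],[0,-35,-35,-95,14],[0,-63,-63,-100,21],[0,-91,-91,-100,28]])

```text
time: 0.52
position: [0.2372, 0.5143, 0.3386]
tool_rot: [-1.17, -2.916, -0.006]
ft_force: [1.1, -0.1, 0.1]
grip_width: 0.706
grip_force: 0.0
```

Call:
arm_command(motion=[[0,-38,-12,0,7],[0,-76,-24,0,14],[0,-114,-35,0,21],[0,-152,-47,0,28],[0,-190,-58,0,35]])

```text
time: 0.93
position: [0.3352, 0.3397, 0.3363]
tool_rot: [-1.994, -2.427, 0.0]
ft_force: [1.0, 1.2, -0.4]
grip_width: 0.327
grip_force: 0.0
```

Call:
arm_command(motion=[[0,-37,12,0,5],[0,-74,24,0,10],[0,-111,36,0,15],[0,-148,48,0,20],[0,-185,61,0,23]])

```text
time: 1.35
position: [0.4318, 0.1707, 0.3364]
tool_rot: [-2.436, -1.984, -0.0]
ft_force: [0.8, 0.4, -0.1]
grip_width: 0.017
grip_force: 0.0
```

```bash
python3 -c "
from h import *
goto((.534,-.0097,.15),BY[:2])"
```

```text
t 1.35 pos [0.4318 0.1707 0.3364] F [ 0.8  0.4 -0.1] R
 [[ 0.202  0.979 -0.   ]
 [ 0.979 -0.202  0.   ]
 [ 0.    -0.    -1.   ]]
shift mm [-156.1  136.7  186.3]
spin -0.6 q7 -0.6840663739262126
```

Call:
arm_command(motion=[[0,-31,27,0,0],[0,-62,54,0,0],[0,-93,82,0,0],[0,-125,110,0,0],[0,-156,137,0,0]])

```text
time: 1.77
position: [0.535, -0.009, 0.3365]
tool_rot: [-2.432, -1.989, -0.001]
ft_force: [0.3, 0.1, -0.0]
grip_width: 0.002
grip_force: 0.0
```

Call:
arm_command(motion=[[0,0,0,40,0],[0,0,0,80,0],[0,0,0,120,0],[0,0,0,160,0],[0,0,0,200,0]])

```text
time: 2.18
position: [0.5341, -0.0072, 0.1347]
tool_rot: [-2.432, -1.988, -0.001]
ft_force: [0.6, 0.3, 0.2]
grip_width: 0.007
grip_force: 0.0
```

Call:
arm_command(motion=[[0,0,0,15,0],[0,0,0,30,0],[0,0,0,36,0],[0,0,0,36,0],[0,0,0,36,0]])

```text
time: 2.6
position: [0.5349, -0.0071, 0.101]
tool_rot: [2.432, 1.988, 0.0]
ft_force: [0.0, 0.3, -0.3]
grip_width: 0.002
grip_force: 0.0
```

```bash
python3 - <<'E'
from h import *
im,d=get_image("scene");cv2.imwrite("pics/s1.png",cv2.resize(im[110:310,220:500,::-1],None,fx=2.8,fy=2.8))
goto((.534,-.0097,.081),BY[:2])
E
```

```text
t 2.65 pos [ 0.5354 -0.007   0.1016] F [ 0.5 -0.   1.4] R
 [[ 0.199  0.98   0.002]
 [ 0.98  -0.199  0.   ]
 [ 0.001  0.002 -1.   ]]
shift mm [-2.9 -0.9 20.6]
spin -0.3 q7 -0.10605957032811739
```

View pics/s1.png

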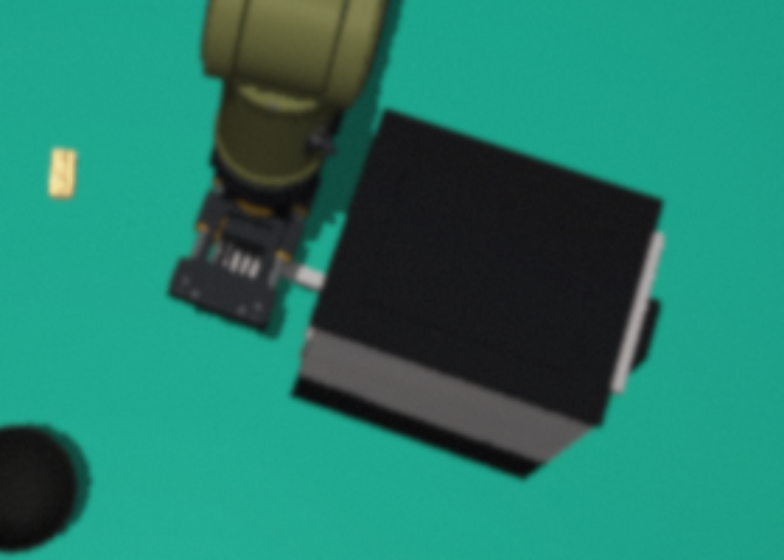

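The gripper stands over the tread at crop (240,260) and is clear of the lid. Next I press the pedal down, slowly as I near the stop.

Call:
arm_command(motion=[[0,-2,0,8,0],[0,-2,0,16,0],[0,-2,0,20,0],[0,-2,0,23,0],[0,-2,0,26,0]])

```text
time: 3.07
position: [0.5358, -0.0103, 0.0758]
tool_rot: [2.43, 1.986, 0.003]
ft_force: [-0.7, -2.6, 9.4]
grip_width: 0.002
grip_force: 4.7
```

Call:
arm_command(motion=[[0,0,0,4,0],[0,0,0,8,0],[0,0,0,12,0],[0,0,0,16,0],[0,0,0,20,0]])

```text
time: 3.48
position: [0.5356, -0.0118, 0.0558]
tool_rot: [2.43, 1.984, 0.001]
ft_force: [-0.9, -5.6, 7.8]
grip_width: 0.003
grip_force: 4.3
```

Call:
arm_command(motion=[[0,0,0,1,0],[0,0,0,2,0],[0,0,0,2,0]])

```text
time: 3.73
position: [0.5348, -0.0111, 0.053]
tool_rot: [2.432, 1.986, -0.001]
ft_force: [-0.7, -3.7, 5.0]
grip_width: 0.004
grip_force: 2.8
```

Call:
arm_command(motion=[[0,0,0,1,0],[0,0,0,2,0],[0,0,0,2,0]])

```text
time: 3.98
position: [0.5348, -0.0109, 0.0511]
tool_rot: [2.432, 1.986, -0.0]
ft_force: [-1.0, -5.2, 6.1]
grip_width: 0.006
grip_force: 2.9
```

Call:
arm_command(motion=[[0,0,0,1,0],[0,0,0,1,0]])

```text
time: 4.15
position: [0.5348, -0.0108, 0.0501]
tool_rot: [2.432, 1.986, -0.0]
ft_force: [-0.3, -4.1, 5.3]
grip_width: 0.005
grip_force: 2.8
```

Call:
arm_command(motion=[[0,0,0,1,0],[0,0,0,1,0]])

```text
time: 4.32
position: [0.5348, -0.0106, 0.049]
tool_rot: [2.432, 1.986, 0.0]
ft_force: [-1.1, -3.7, 3.9]
grip_width: 0.007
grip_force: 2.8
```

Call:
arm_command(motion=[[0,0,0,1,0],[0,0,0,1,0]])

```text
time: 4.48
position: [0.5346, -0.0104, 0.0479]
tool_rot: [2.432, 1.987, 0.0]
ft_force: [-1.1, -3.2, 5.7]
grip_width: 0.006
grip_force: 2.7
```

Call:
arm_command(motion=[[0,0,0,1,0],[0,0,0,1,0]])

```text
time: 4.65
position: [0.5345, -0.01, 0.0468]
tool_rot: [2.432, 1.987, -0.0]
ft_force: [-0.8, -3.8, 4.1]
grip_width: 0.001
grip_force: 2.5
```

Call:
arm_command(motion=[[0,0,0,1,0],[0,0,0,1,0]])

```text
time: 4.82
position: [0.5344, -0.0096, 0.0457]
tool_rot: [2.432, 1.988, -0.0]
ft_force: [-0.5, -3.2, 5.2]
grip_width: 0.011
grip_force: 2.4
```

Call:
arm_command(motion=[[0,0,0,1,0],[0,0,0,1,0]])

```text
time: 4.98
position: [0.5343, -0.0093, 0.0446]
tool_rot: [2.432, 1.988, -0.0]
ft_force: [-1.3, -2.9, 4.6]
grip_width: 0.004
grip_force: 2.2
```

Call:
arm_command(motion=[[0,0,0,1,0],[0,0,0,1,0]])

```text
time: 5.15
position: [0.5342, -0.009, 0.0435]
tool_rot: [-2.432, -1.989, -0.0]
ft_force: [-0.3, -2.7, 3.3]
grip_width: 0.006
grip_force: 2.1
```

Call:
arm_command(motion=[[0,0,0,1,0],[0,0,0,1,0]])

```text
time: 5.32
position: [0.5341, -0.0089, 0.0424]
tool_rot: [-2.432, -1.989, 0.0]
ft_force: [-1.1, -2.5, 3.9]
grip_width: 0.002
grip_force: 1.9
```

Call:
arm_command(motion=[[0,0,0,1,0],[0,0,0,1,0]])

```text
time: 5.48
position: [0.5341, -0.0087, 0.0414]
tool_rot: [-2.432, -1.989, 0.0]
ft_force: [-0.6, -1.3, 4.1]
grip_width: 0.006
grip_force: 1.8
```

Call:
arm_command(motion=[[0,0,0,1,0],[0,0,0,1,0]])

```text
time: 5.65
position: [0.5341, -0.0087, 0.0403]
tool_rot: [-2.432, -1.989, -0.0]
ft_force: [-0.1, -1.6, 3.7]
grip_width: 0.003
grip_force: 1.6
```

Call:
arm_command(motion=[[0,0,0,1,0],[0,0,0,1,0]])

```text
time: 5.82
position: [0.5341, -0.0087, 0.0393]
tool_rot: [-2.432, -1.989, 0.0]
ft_force: [-0.3, -1.9, 3.4]
grip_width: 0.006
grip_force: 1.5
```

Call:
arm_command(motion=[[0,0,0,1,0],[0,0,0,1,0]])

```text
time: 5.98
position: [0.5343, -0.0086, 0.0385]
tool_rot: [-2.432, -1.989, -0.001]
ft_force: [-0.0, -1.0, 3.8]
grip_width: 0.006
grip_force: 1.9
```

Call:
arm_command(motion=[[0,0,0,1,0],[0,0,0,1,0]])

```text
time: 6.15
position: [0.5345, -0.0087, 0.0379]
tool_rot: [-2.432, -1.989, -0.001]
ft_force: [-1.2, -1.6, 7.1]
grip_width: 0.009
grip_force: 3.6
```

Call:
arm_command(motion=[[0,0,0,1,0],[0,0,0,1,0]])

```text
time: 6.32
position: [0.5345, -0.0087, 0.0373]
tool_rot: [-2.432, -1.989, -0.001]
ft_force: [-2.4, -1.4, 10.5]
grip_width: 0.007
grip_force: 5.3
```

Call:
arm_command(motion=[[0,0,0,1,0],[0,0,0,2,0],[0,0,0,2,0]])

```text
time: 6.57
position: [0.5347, -0.0087, 0.0362]
tool_rot: [-2.431, -1.988, -0.002]
ft_force: [-5.6, -0.5, 16.8]
grip_width: 0.007
grip_force: 8.8
```

Call:
arm_command(motion=[[0,0,3,0,0],[0,0,6,0,0],[0,0,9,0,0],[0,0,9,0,0]])

```text
time: 6.9
position: [0.5422, -0.01, 0.0359]
tool_rot: [-2.429, -1.987, 0.002]
ft_force: [-7.6, 0.6, 19.2]
grip_width: 0.006
grip_force: 9.5
```

Call:
arm_command(motion=[[0,0,3,0,0],[0,0,6,0,0],[0,1,9,0,0],[0,1,9,0,0]])

```text
time: 7.23
position: [0.5505, -0.011, 0.0358]
tool_rot: [-2.428, -1.986, 0.004]
ft_force: [-9.1, -0.6, 19.8]
grip_width: 0.004
grip_force: 9.8
```

```bash
cat >> h.py <<'E'
def bar():
    # bar centre (bin y) at bin x slices between tread and wall, and lid angle estimate
    for n in("scene","top"):
        im,d=get_image(n);ys,xs=np.nonzero(d>0);P=bydepth(n,np.c_[xs,ys],d[ys,xs]);B=(P-BO)@np.c_[BX,BY,[0,0,1]]
        k=(abs(B[:,1])<.09)&(B[:,0]<-.108)&(B[:,0]>-.145)&(B[:,2]>.012)&(B[:,2]<.06)
        Q=B[k];L=B[(abs(B[:,1])<.07)&(B[:,0]<.09)&(B[:,0]>-.09)&(B[:,2]>.225)&(B[:,2]<.42)]
        print(n,"bar n",k.sum(),[(x,np.round(np.median(Q[abs(Q[:,0]-x)<.006][:,1:],0),4).tolist()) for x in(-.112,-.122,-.132,-.142) if (abs(Q[:,0]-x)<.006).sum()>3])
        if len(L)>20: print("  lid angle",np.median(np.arctan2(L[:,2]-.215,.1-L[:,0])).round(2))
E
python3 -c "
from h import *
bar();print(get_state()['ft_force'].round(1))"
```

```text
scene bar n 71 [(-0.112, [-0.0129, 0.0231]), (-0.122, [-0.0135, 0.0224]), (-0.132, [-0.0144, 0.0215])]
top bar n 0 []
[-9.6  0.5 19.1]
```

Call:
arm_command(motion=[[0,0,2,-0.5,0],[0,0,5,-0.5,0],[0,1,8,-0.5,0],[0,1,8,-0.5,0]])

```text
time: 7.67
position: [0.5589, -0.0118, 0.0362]
tool_rot: [-2.429, -1.987, 0.003]
ft_force: [-7.6, -0.3, 17.7]
grip_width: 0.005
grip_force: 8.6
```

Call:
arm_command(motion=[[0,0,2,0,0],[0,1,4,0,0],[0,1,6,0,0],[0,1,6,0,0]])

```text
time: 8.0
position: [0.5645, -0.012, 0.0361]
tool_rot: [-2.428, -1.986, 0.004]
ft_force: [-9.4, -0.6, 17.2]
grip_width: 0.004
grip_force: 8.8
```

```bash
python3 -c "
from h import *
bar();print(get_state()['ft_force'].round(1))"
```

```text
scene bar n 66 [(-0.112, [-0.0228, 0.0238]), (-0.122, [-0.0236, 0.023]), (-0.132, [-0.0253, 0.022])]
top bar n 0 []
[-8.  -1.8 16.3]
```

Call:
arm_command(motion=[[0,0,2,0,0],[0,1,4,0,0],[0,1,4,0,0]])

```text
time: 8.35
position: [0.5686, -0.0121, 0.0361]
tool_rot: [-2.429, -1.986, 0.004]
ft_force: [-8.7, -1.8, 17.7]
grip_width: 0.005
grip_force: 8.8
```

Call:
arm_command(motion=[[0,0,2,0,0],[0,1,4,0,0],[0,1,4,0,0]])

```text
time: 8.6
position: [0.5728, -0.0121, 0.0361]
tool_rot: [-2.429, -1.986, 0.004]
ft_force: [-8.6, -2.2, 17.1]
grip_width: 0.006
grip_force: 8.7
```

```bash
python3 -c "
from h import *
bar();print(get_state()['ft_force'].round(1))"
```

```text
scene bar n 66 [(-0.112, [-0.03, 0.0232]), (-0.122, [-0.0305, 0.0237]), (-0.132, [-0.0324, 0.0201])]
top bar n 0 []
[-8.7 -1.1 16.4]
```

Call:
arm_command(motion=[[0,0,2,0,0],[0,1,4,0,0],[0,1,4,0,0]])

```text
time: 8.95
position: [0.5762, -0.0121, 0.036]
tool_rot: [-2.428, -1.986, 0.006]
ft_force: [-9.7, -0.6, 18.5]
grip_width: 0.002
grip_force: 9.2
```

```bash
python3 -c "
from h import *
bar();print(get_state()['ft_force'].round(1))"
```

```text
scene bar n 64 [(-0.112, [-0.032, 0.0227]), (-0.122, [-0.0332, 0.0223]), (-0.132, [-0.0348, 0.0209])]
top bar n 0 []
[-9.3 -1.6 18.3]
```

Call:
arm_command(motion=[[0,0,2,0,0],[0,0,4,0,0],[0,0,4,0,0]])

```text
time: 9.3
position: [0.5777, -0.0122, 0.0356]
tool_rot: [-2.425, -1.983, 0.011]
ft_force: [-13.9, -0.3, 22.0]
grip_width: 0.003
grip_force: 11.1
```

```bash
python3 -c "
from h import *
bar();print(get_state()['ft_force'].round(1))"
```

```text
scene bar n 61 [(-0.112, [-0.0311, 0.0231]), (-0.122, [-0.0337, 0.022]), (-0.132, [-0.0341, 0.0213])]
top bar n 0 []
[-15.1  -0.9  22.5]
```

The pedal has reached the notch end, because the side force went up. I relax that first, then ease up.

Call:
arm_command(motion=[[0,0,-3,-0.5,0],[0,0,-4,-1,0],[0,0,-4,-2,0],[0,0,-4,-3,0],[0,0,-4,-4,0]])

```text
time: 9.82
position: [0.5771, -0.0121, 0.0388]
tool_rot: [-2.431, -1.987, 0.003]
ft_force: [-2.1, -1.0, 2.8]
grip_width: 0.007
grip_force: 1.6
```

Call:
arm_command(motion=[[0,0,0,-1,0],[0,0,0,-2,0],[0,0,0,-3,0],[0,0,0,-4,0],[0,0,0,-5,0]])

```text
time: 10.23
position: [0.5783, -0.0116, 0.044]
tool_rot: [-2.431, -1.988, 0.001]
ft_force: [-2.2, -1.0, 2.5]
grip_width: 0.004
grip_force: 1.2
```

```bash
python3 -c "
from h import *
bar();print(get_state()['ft_force'].round(1))"
```

```text
scene bar n 62 [(-0.112, [-0.0319, 0.029]), (-0.122, [-0.033, 0.0277]), (-0.132, [-0.0351, 0.0268])]
  lid angle 1.51
top bar n 0 []
  lid angle 1.5
[-0.3 -0.1  0.8]
```

Call:
arm_command(motion=[[0,0,0,-1,0],[0,0,0,-2,0],[0,0,0,-3,0],[0,0,0,-4,0],[0,0,0,-5,0]])

```text
time: 10.75
position: [0.5786, -0.0118, 0.0491]
tool_rot: [2.432, 1.989, 0.0]
ft_force: [0.3, -0.3, 1.0]
grip_width: 0.002
grip_force: 0.0
```

Call:
arm_command(motion=[[0,0,0,-2,0],[0,0,0,-5,0],[0,0,0,-10,0],[0,0,0,-18,0],[0,0,0,-30,0]])

```text
time: 11.17
position: [0.578, -0.0119, 0.0793]
tool_rot: [-2.432, -1.988, 0.002]
ft_force: [-0.2, -0.8, 0.3]
grip_width: 0.003
grip_force: 0.0
```

```bash
python3 -c "
from h import *
bar();goto((.497,-.261,.3),(.996,-.1))"
```

```text
scene bar n 65 [(-0.112, [-0.0313, 0.0287]), (-0.122, [-0.0324, 0.0285]), (-0.132, [-0.0344, 0.0281])]
  lid angle 1.51
top bar n 0 []
  lid angle 1.5
t 11.27 pos [ 0.5804 -0.012   0.0818] F [ 0.  -0.5 -0.6] R
 [[ 0.199  0.98   0.005]
 [ 0.98  -0.199  0.001]
 [ 0.002  0.004 -1.   ]]
shift mm [-260.3  -31.3 -218.8]
spin -5.7 q7 -0.03703895708280975
```

Call:
arm_command(motion=[[60,0,0,-40,0],[60,-10,0,-75,0],[60,-45,-4,-95,0],[60,-85,-9,-100,0],[60,-125,-14,-100,0]], newtons=15)

```text
time: 11.68
position: [0.5413, -0.1326, 0.182]
tool_rot: [2.427, 1.989, 0.007]
ft_force: [-0.2, -0.4, -0.3]
grip_width: 0.301
grip_force: 0.0
```

Call:
arm_command(motion=[[60,-40,-5,0,-2],[60,-80,-10,0,-5.3],[60,-115,-15,0,-5.3],[60,-135,-18,0,-5.3],[60,-135,-18,20,-5.3]])

```text
time: 12.1
position: [0.4947, -0.2683, 0.163]
tool_rot: [2.341, 2.083, 0.003]
ft_force: [1.3, -0.6, 0.1]
grip_width: 0.649
grip_force: 0.0
```

```bash
python3 - <<'E'
from h import *
for n,u in(("scene",(204,175)),("top",(355,257))):
    im,d=get_image(n);h=cv2.cvtColor(im,cv2.COLOR_RGB2HSV);m,c,a=blob(((h[...,0]<45)&(h[...,2]>110)&(h[...,1]>60)).astype(np.uint8),u,18);ys,xs=np.nonzero(m)
    P=bydepth(n,np.c_[xs,ys],d[ys,xs]);Q=P[(P[:,2]>.012)&(P[:,2]<.04)];print(n,a,len(Q),np.round(cv2.minAreaRect(Q[:,:2].astype(np.float32)*1000)[0]) if len(Q)>5 else 0,(cv2.minAreaRect(Q[:,:2].astype(np.float32)*1000)[1:]) if len(Q)>5 else 0)
Z=np.load("pics/top0.npz");h=cv2.cvtColor(Z["im"],cv2.COLOR_RGB2HSV);m,c,a=blob(((h[...,0]<45)&(h[...,2]>110)).astype(np.uint8),(355,257),18);ys,xs=np.nonzero(m);P=bydepth("top",np.c_[xs,ys],Z["d"][ys,xs]);Q=P[P[:,2]>.012]
print("old top",cv2.minAreaRect(Q[:,:2].astype(np.float32)*1000))
Z=np.load("pics/scene0.npz");h=cv2.cvtColor(Z["im"],cv2.COLOR_RGB2HSV);m,c,a=blob(((h[...,0]<45)&(h[...,2]>110)&(h[...,1]>60)).astype(np.uint8),(204,175),18);ys,xs=np.nonzero(m);P=bydepth("scene",np.c_[xs,ys],Z["d"][ys,xs]);Q=P[(P[:,2]>.012)&(P[:,2]<.04)&(P[:,1]<-.22)]
print("old scene",cv2.minAreaRect(Q[:,:2].astype(np.float32)*1000))
goto((.496,-.261,.019),(.994,-.11));bar()
E
```

```text
scene 196 188 [ 497. -260.] ((52.913265228271484, 23.49570655822754), 82.16303253173828)
top 129 126 [ 495. -255.] ((40.21975326538086, 23.274234771728516), 84.33831787109375)
old top ((494.6749267578125, -262.44708251953125), (56.38471221923828, 25.5775089263916), 83.86500549316406)
old scene ((496.86871337890625, -261.25823974609375), (55.754669189453125, 26.183578491210938), 84.23148345947266)
t 12.2 pos [ 0.4935 -0.2608  0.1573] F [ 0.8  0.3 -0.5] R
 [[ 0.11   0.994 -0.003]
 [ 0.994 -0.11   0.001]
 [ 0.001 -0.003 -1.   ]]
shift mm [-1.000e-01  3.000e+00  1.383e+02]
spin -0.0 q7 0.48251247474105086
scene bar n 101 [(-0.112, [-0.0312, 0.0281]), (-0.122, [-0.0332, 0.0298]), (-0.132, [-0.0356, 0.0285]), (-0.142, [-0.0366, 0.0279])]
  lid angle 1.51
top bar n 76 [(-0.112, [-0.0296, 0.0295]), (-0.122, [-0.0318, 0.0282]), (-0.132, [-0.034, 0.0274]), (-0.142, [-0.0359, 0.0284])]
  lid angle 1.5
```

Call:
arm_command(motion=[[60,0,2,40,0],[60,0,2,80,0],[60,0,2,115,0],[60,0,2,130,0],[60,0,2,135,0]])

```text
time: 12.72
position: [0.4965, -0.258, 0.0214]
tool_rot: [-2.331, -2.099, 0.004]
ft_force: [-0.8, -0.6, -0.0]
grip_width: 0.69
grip_force: 0.0
```

Call:
arm_command(motion=[[60,0,0,2,0],[60,0,0,2,0]])

```text
time: 12.88
position: [0.4989, -0.2603, 0.0231]
tool_rot: [2.335, 2.1, 0.001]
ft_force: [0.3, 0.4, 0.3]
grip_width: 0.689
grip_force: 0.0
```

Call:
arm_command(motion=[[60,0,0,3,0],[0,0,0,3,0],[0,0,0,3,0],[0,0,0,3,0],[0,0,0,3,0]])

```text
time: 13.3
position: [0.4979, -0.2606, 0.0196]
tool_rot: [2.337, 2.098, 0.001]
ft_force: [-0.1, -0.1, 0.1]
grip_width: 0.473
grip_force: 0.0
```

Call:
arm_command(motion=[[0,0,0,0,0],[0,0,0,0,0],[0,0,0,0,0]])

```text
time: 13.55
position: [0.4974, -0.2606, 0.0191]
tool_rot: [-2.337, -2.099, -0.0]
ft_force: [-0.7, -0.1, 1.5]
grip_width: 0.296
grip_force: 15.0
```

Call:
arm_command(motion=[[0,0,0,-40,0],[0,0,0,-80,0],[0,0,0,-120,0],[0,0,0,-160,0],[0,0,0,-200,0]])

```text
time: 13.97
position: [0.4969, -0.2606, 0.2208]
tool_rot: [-2.338, -2.098, -0.0]
ft_force: [0.5, 0.4, -1.3]
grip_width: 0.298
grip_force: 15.0
```

Call:
arm_command(motion=[[0,20,1,-30,1],[0,58,3,-45,2],[0,97,5,-45,3],[0,136,7,-45,4],[0,175,9,-45,5.2]])

```text
time: 14.38
position: [0.5253, -0.0859, 0.2646]
tool_rot: [2.432, 1.989, 0.003]
ft_force: [1.6, 0.4, -0.7]
grip_width: 0.297
grip_force: 15.0
```

```bash
python3 - <<'E'
from h import *
im,d=get_image("scene");cv2.imwrite("pics/s2.png",im[...,::-1])
goto(BO-.055*BX+[0,0,.255],BY[:2]);bar();print(get_state()["grip_width"])
E
```

```text
t 14.43 pos [ 0.5269 -0.0751  0.2638] F [ 0.6  8.3 -1.1] R
 [[ 0.188  0.982  0.001]
 [ 0.982 -0.188  0.006]
 [ 0.006 -0.001 -1.   ]]
shift mm [184.6  -4.2  10. ]
spin 0.3 q7 -0.055618784713363276
scene bar n 101 [(-0.112, [-0.0315, 0.0287]), (-0.122, [-0.0329, 0.0284]), (-0.132, [-0.0353, 0.0276]), (-0.142, [-0.0371, 0.0275])]
  lid angle 1.51
top bar n 39 [(-0.112, [-0.03, 0.028]), (-0.122, [-0.0315, 0.028])]
  lid angle 1.5
0.3001710895920447
```

View pics/s2.png

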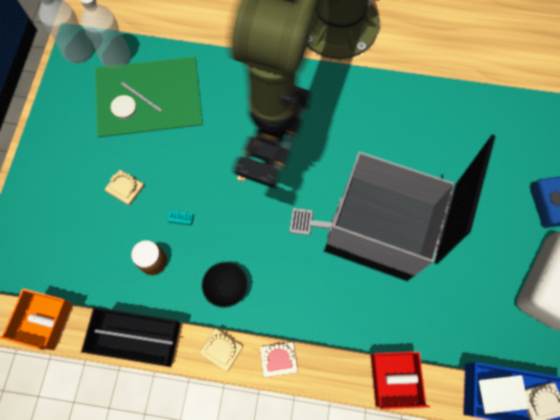

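The lid stands open at (470,200) and the tread hangs at the side at (301,221). The mouth at (390,200) is free and the gripper holds the cast. I carry on to the drop.

Call:
arm_command(motion=[[0,37,-1,0,0],[0,75,-1,0,0],[0,112,-2,0,0],[0,150,-3,0,0],[0,180,-3,0,0]])

```text
time: 14.95
position: [0.5579, 0.0914, 0.2639]
tool_rot: [-2.43, -1.991, -0.001]
ft_force: [0.0, -0.6, -0.3]
grip_width: 0.299
grip_force: 15.0
```

Call:
arm_command(motion=[[0,0,0,10,0],[0,0,0,30,0],[0,0,0,45,0],[0,0,0,45,0],[0,0,0,45,0]])

```text
time: 15.37
position: [0.5574, 0.088, 0.2186]
tool_rot: [2.432, 1.989, -0.003]
ft_force: [0.1, -0.7, 0.1]
grip_width: 0.293
grip_force: 15.0
```

Call:
arm_command(motion=[[70,0,0,0,0],[70,0,0,0,0],[70,0,0,0,0],[70,0,0,0,0],[70,0,0,0,0]])

```text
time: 15.78
position: [0.5579, 0.0895, 0.2196]
tool_rot: [2.43, 1.99, 0.001]
ft_force: [0.1, -0.3, 0.4]
grip_width: 0.588
grip_force: 0.0
```

Call:
arm_command(motion=[[70,0,0,-30,0],[70,0,0,-70,0],[40,-10,0,-90,0],[0,-40,0,-100,0],[0,-80,0,-100,0]])

```text
time: 16.2
position: [0.5436, 0.014, 0.3221]
tool_rot: [2.422, 1.998, 0.008]
ft_force: [0.7, 0.1, 0.2]
grip_width: 0.651
grip_force: 0.0
```

```bash
python3 - <<'E'
from h import *
im,d=get_image("scene");cv2.imwrite("pics/s3.png",im[...,::-1])
im,d=get_image("top");cv2.imwrite("pics/t3.png",im[...,::-1])
goto(BO-.172*BX-.0415*BY+[0,0,.1],BY[:2]);bar()
E
```

```text
t 16.3 pos [0.5416 0.0028 0.321 ] F [ 0.  -0.5  1.4] R
 [[ 0.207  0.978  0.003]
 [ 0.978 -0.207 -0.002]
 [-0.001  0.003 -1.   ]]
shift mm [-10.8  36.4 221.1]
spin -0.8 q7 -0.23225256656582285
scene bar n 100 [(-0.112, [-0.0324, 0.0291]), (-0.122, [-0.0334, 0.0295]), (-0.132, [-0.0358, 0.0275]), (-0.142, [-0.0375, 0.0276])]
  lid angle 1.51
top bar n 0 []
  lid angle 1.5
```

View pics/s3.png

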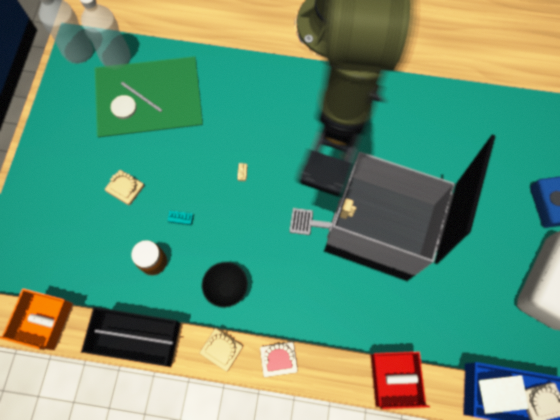

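The cast lies inside the bin at (348,208), and everything else is where it was. I check its height by depth and go back above the tread.

```bash
python3 - <<'E'
from h import *
im,d=get_image("scene");h=cv2.cvtColor(im,cv2.COLOR_RGB2HSV);m,c,a=blob(((h[...,0]<35)&(h[...,2]>90)&(h[...,1]>60)).astype(np.uint8),(348,208),14);ys,xs=np.nonzero(m)
B=(bydepth("scene",np.c_[xs,ys],d[ys,xs])-BO)@np.c_[BX,BY,[0,0,1]];print(a,np.percentile(B,[10,50,90],axis=0).round(3))
goto((.578,-.013,.1))
E
```

```text
239 [[-0.091 -0.019  0.076]
 [-0.081 -0.01   0.118]
 [-0.068  0.006  0.133]]
t 16.45 pos [0.5419 0.0114 0.3192] F [ 0.5  0.9 -0.3] R
 [[ 0.197  0.98   0.   ]
 [ 0.98  -0.197  0.001]
 [ 0.001  0.    -1.   ]]
shift mm [-17.   40.1 219.2]
```

Call:
arm_command(motion=[[0,-4,13,0,0],[0,-8,26,0,0],[0,-9,38,0,0],[0,-9,38,0,0],[0,-9,38,0,0]])

```text
time: 16.87
position: [0.5775, -0.0039, 0.3182]
tool_rot: [-2.428, -1.992, 0.003]
ft_force: [-0.6, 0.7, -0.9]
grip_width: 0.06
grip_force: 0.0
```

Call:
arm_command(motion=[[0,0,0,40,0],[0,0,0,80,0],[0,0,0,120,0],[0,0,0,160,0],[0,0,0,190,0]])

```text
time: 17.28
position: [0.5752, -0.0035, 0.1258]
tool_rot: [-2.426, -1.991, 0.004]
ft_force: [0.2, 0.0, -0.9]
grip_width: 0.003
grip_force: 0.0
```

Call:
arm_command(motion=[[0,0,0,15,0],[0,0,0,25,0],[0,0,0,25,0],[0,0,0,25,0]])

```text
time: 17.62
position: [0.5777, -0.0045, 0.1046]
tool_rot: [2.429, 1.992, 0.001]
ft_force: [0.1, -1.1, 1.2]
grip_width: 0.003
grip_force: 0.0
```

```bash
python3 - <<'E'
from h import *
goto((.578,-.0125,.05),BY[:2])
E
```

```text
t 17.62 pos [ 0.5777 -0.0045  0.1046] F [ 0.1 -1.1  1.2] R
 [[ 0.196  0.981  0.   ]
 [ 0.981 -0.196  0.   ]
 [ 0.     0.    -1.   ]]
shift mm [-7.8  1.9 54.6]
spin -0.2 q7 -0.07254641366829297
```

Call:
arm_command(motion=[[0,-8,2,15,0],[0,-8,2,35,0],[0,-8,2,48,0],[0,-8,2,54,0],[0,-8,2,56,0]])

```text
time: 18.03
position: [0.5777, -0.0129, 0.0478]
tool_rot: [-2.429, -1.991, 0.0]
ft_force: [-0.1, 0.0, 0.8]
grip_width: 0.008
grip_force: 0.0
```

Call:
arm_command(motion=[[0,0,0,3,0],[0,0,0,6,0],[0,0,0,8,0],[0,0,0,9,0],[0,0,0,9,0]])

```text
time: 18.45
position: [0.5783, -0.013, 0.0396]
tool_rot: [-2.43, -1.991, -0.002]
ft_force: [-1.6, 0.5, 3.5]
grip_width: 0.004
grip_force: 1.6
```

Call:
arm_command(motion=[[0,0,0,1,0],[0,0,0,1,0]])

```text
time: 18.62
position: [0.5784, -0.0131, 0.0385]
tool_rot: [2.43, 1.991, 0.002]
ft_force: [-0.3, 0.7, 4.5]
grip_width: 0.004
grip_force: 2.6
```

Call:
arm_command(motion=[[0,0,0,1,0],[0,0,0,2,0],[0,0,0,3,0],[0,0,0,3,0]])

```text
time: 18.95
position: [0.5789, -0.013, 0.0368]
tool_rot: [-2.43, -1.991, -0.003]
ft_force: [-3.9, 2.0, 14.9]
grip_width: 0.006
grip_force: 7.0
```

Call:
arm_command(motion=[[0,0,-2,0.5,0],[0,0,-5,0.5,0],[0,-1,-8,0.5,0],[0,-1,-8,0.5,0]])

```text
time: 19.28
position: [0.5736, -0.013, 0.0374]
tool_rot: [2.427, 1.987, 0.011]
ft_force: [2.6, 0.1, 11.0]
grip_width: 0.005
grip_force: 5.4
```

```bash
python3 -c "
from h import *
bar();print(get_state()['ft_force'].round(1))"
```

```text
scene bar n 68 [(-0.112, [-0.0268, 0.0237]), (-0.122, [-0.029, 0.0227]), (-0.132, [-0.0309, 0.0227])]
top bar n 0 []
[ 1.6  0.3 11.3]
```

Call:
arm_command(motion=[[0,0,0,1,0],[0,0,-3,1.5,0],[0,0,-6,2,0],[0,-1,-9,2,0],[0,-1,-9,2,0]])

```text
time: 19.8
position: [0.5668, -0.0129, 0.0367]
tool_rot: [2.425, 1.984, 0.016]
ft_force: [4.1, -1.0, 14.3]
grip_width: 0.005
grip_force: 7.3
```

Call:
arm_command(motion=[[0,0,-3,0,0],[0,0,-6,0,0],[0,-1,-9,0,0],[0,-1,-9,0,0]])

```text
time: 20.13
position: [0.5578, -0.0123, 0.0367]
tool_rot: [2.425, 1.984, 0.016]
ft_force: [4.4, -0.8, 14.6]
grip_width: 0.01
grip_force: 7.3
```

```bash
python3 -c "
from h import *
bar();print(get_state()['ft_force'].round(1))"
```

```text
scene bar n 73 [(-0.112, [-0.0167, 0.0241]), (-0.122, [-0.0167, 0.0233]), (-0.132, [-0.0169, 0.0217])]
top bar n 0 []
[ 3.4 -1.8 14.7]
```

Call:
arm_command(motion=[[0,0,-3,0,0],[0,0,-6,0,0],[0,-1,-9,0,0],[0,-1,-9,0,0]])

```text
time: 20.57
position: [0.5489, -0.0114, 0.0366]
tool_rot: [2.425, 1.984, 0.016]
ft_force: [4.9, -2.3, 14.4]
grip_width: 0.003
grip_force: 7.3
```

Call:
arm_command(motion=[[0,0,-3,0,0],[0,0,-6,0,0],[0,0,-9,0,0],[0,0,-9,0,0]])

```text
time: 20.9
position: [0.5402, -0.0101, 0.0366]
tool_rot: [2.425, 1.983, 0.016]
ft_force: [4.4, -2.3, 14.5]
grip_width: 0.004
grip_force: 7.4
```

```bash
python3 -c "
from h import *
bar();print(get_state()['ft_force'].round(1))"
```

```text
scene bar n 75 [(-0.112, [-0.0033, 0.0247]), (-0.122, [-0.0036, 0.0225]), (-0.132, [-0.0036, 0.022])]
top bar n 0 []
[ 4.2 -2.1 15.6]
```

Call:
arm_command(motion=[[0,0,-2,0,0],[0,0,-4,0,0],[0,0,-4,0,0]])

```text
time: 21.25
position: [0.5366, -0.0094, 0.0366]
tool_rot: [2.424, 1.983, 0.016]
ft_force: [5.5, -2.1, 14.3]
grip_width: 0.002
grip_force: 7.2
```

Call:
arm_command(motion=[[0,0,-1,0,0],[0,0,-2,0,0],[0,0,-2,0,0]])

```text
time: 21.5
position: [0.5351, -0.0091, 0.0367]
tool_rot: [2.424, 1.983, 0.017]
ft_force: [5.4, -2.5, 13.4]
grip_width: 0.007
grip_force: 6.9
```

```bash
python3 -c "
from h import *
bar();print(get_state()['ft_force'].round(1))"
```

```text
scene bar n 76 [(-0.112, [-0.0004, 0.0236]), (-0.122, [0.0008, 0.022]), (-0.132, [0.0009, 0.0216])]
top bar n 0 []
[ 5.7 -3.2 13.9]
```

The bar is back in the slot. I ease up slowly.

Call:
arm_command(motion=[[0,0,0,-1,0],[0,0,0,-2,0],[0,0,0,-3,0],[0,0,0,-4,0],[0,0,0,-5,0]])

```text
time: 22.02
position: [0.5297, -0.0081, 0.0385]
tool_rot: [2.429, 1.988, 0.004]
ft_force: [2.0, -0.5, 3.2]
grip_width: 0.003
grip_force: 1.4
```

Call:
arm_command(motion=[[0,0,0,-2,0],[0,0,0,-4,0],[0,0,0,-6,0],[0,0,0,-8,0],[0,0,0,-10,0]])

```text
time: 22.43
position: [0.5275, -0.0078, 0.0476]
tool_rot: [-2.43, -1.99, 0.002]
ft_force: [-1.0, -1.0, 3.5]
grip_width: 0.003
grip_force: 1.8
```

```bash
python3 -c "
from h import *
bar();print(get_state()['ft_force'].round(1))"
```

```text
scene bar n 83 [(-0.112, [0.0003, 0.0319]), (-0.122, [-0.0001, 0.0319]), (-0.132, [0.0, 0.0306]), (-0.142, [-0.0023, 0.0285])]
  lid angle 1.37
top bar n 0 []
  lid angle 1.3
[ 0.1 -1.1  5.8]
```

Call:
arm_command(motion=[[0,0,0,-2,0],[0,0,0,-4,0],[0,0,0,-6,0],[0,0,0,-8,0],[0,0,0,-10,0]])

```text
time: 22.95
position: [0.5283, -0.0076, 0.0581]
tool_rot: [2.43, 1.991, 0.001]
ft_force: [0.2, -0.9, 5.7]
grip_width: 0.006
grip_force: 2.7
```

Call:
arm_command(motion=[[0,0,0,-2,0],[0,0,0,-4,0],[0,0,0,-6,0],[0,0,0,-8,0],[0,0,0,-10,0]])

```text
time: 23.37
position: [0.5288, -0.0071, 0.0684]
tool_rot: [2.43, 1.991, 0.003]
ft_force: [1.0, 0.4, 7.4]
grip_width: 0.004
grip_force: 3.3
```

Call:
arm_command(motion=[[0,0,0,-2,0],[0,0,0,-4,0],[0,0,0,-6,0],[0,0,0,-8,0],[0,0,0,-10,0]])

```text
time: 23.78
position: [0.5291, -0.006, 0.0787]
tool_rot: [-2.429, -1.992, -0.005]
ft_force: [0.3, 1.7, 6.2]
grip_width: 0.007
grip_force: 3.4
```

Call:
arm_command(motion=[[0,0,0,-1,0],[0,0,0,-3,0],[0,0,0,-5,0],[0,0,0,-7,0],[0,0,0,-9,0]])

```text
time: 24.2
position: [0.5273, -0.0072, 0.0861]
tool_rot: [-2.429, -1.991, 0.002]
ft_force: [0.3, -0.1, 0.5]
grip_width: 0.003
grip_force: 0.0
```

Call:
arm_command(motion=[[0,0,0,-2,0],[0,0,0,-10,0],[0,-20,0,-25,0],[0,-50,0,-40,0],[0,-80,0,-50,0]])

```text
time: 24.62
position: [0.5127, -0.0862, 0.1381]
tool_rot: [2.427, 1.993, 0.002]
ft_force: [0.8, -0.8, -0.0]
grip_width: 0.006
grip_force: 0.0
```

```bash
python3 - <<'E'
from h import *
im,d=get_image("scene");cv2.imwrite("pics/s4.png",im[...,::-1])
bar()
ys,xs=np.nonzero(d>0);B=(bydepth("scene",np.c_[xs,ys],d[ys,xs])-BO)@np.c_[BX,BY,[0,0,1]]
Q=B[(abs(B[:,0]+.173)<.015)&(abs(B[:,1])<.02)&(B[:,2]<.09)];print("tread z",np.median(Q[:,2]),len(Q))
Q=B[(abs(B[:,0])<.09)&(abs(B[:,1])<.07)];print("lid z",np.percentile(Q[:,2],[5,50,95]))
print(get_state())
E
```

```text
scene bar n 83 [(-0.112, [-0.0012, 0.0548]), (-0.122, [-0.0009, 0.0565]), (-0.132, [-0.0019, 0.0572]), (-0.142, [-0.0025, 0.0583])]
top bar n 71 [(-0.112, [0.0009, 0.0552]), (-0.122, [0.0012, 0.0573]), (-0.132, [0.0016, 0.0579]), (-0.142, [0.002, 0.0587])]
tread z 0.06669002571305915 286
lid z [0.21014894 0.21393595 0.21721374]
{'time': 24.7667, 'joint_positions': array([-0.53082598,  0.13087663,  0.70274825,  1.91876488, -0.09427172,
        1.12216509,  0.00472755]), 'qd': array([-0.0297421 ,  0.02502519, -0.05720421,  0.01444449, -0.03481088,
       -0.00493712, -0.01015534]), 'joint_torque': array([  1.34003162, -28.89372468,   4.0062426 , -28.9778173 ,
         0.28798143,   0.05116695,   0.10822458]), 'position': array([ 0.51236416, -0.08894733,  0.13800663]), 'tool_rot': array([2.43475177, 1.98310809, 0.00292719]), 'ft_force': array([-0.06688579,  0.62599226, -1.09808589]), 'torque': array([-0.06200932,  0.08604787,  0.01717504]), 'grip_force': 0.0, 'grip_width': 0.006818836350475212}
```

View pics/s4.png

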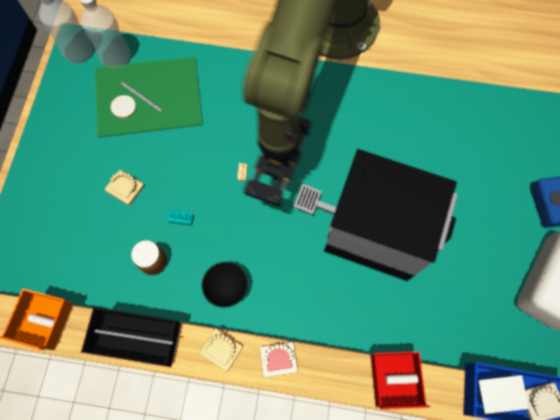

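The lid is shut at (395,200), and the tread is fully up in its slot at (308,199). The arm is clear and everything else is in its place, so I hand in.

Call:
arm_command(motion=[[0,0,0,-10,0],[0,0,0,-20,0],[0,0,0,-20,0],[0,0,0,-20,0],[0,0,0,-20,0]])

```text
time: 25.18
position: [0.5124, -0.0851, 0.1565]
tool_rot: [-2.429, -1.992, -0.0]
ft_force: [0.3, 1.0, 0.3]
grip_width: 0.007
grip_force: 0.0
```

```bash
python3 -c "
from bench import *
print(close_job())"
```

```text
the job is handed in; nothing more can be done
None
```

The half-arch cast is in the bin, the lid is shut with the pedal up in its slot, and the job is handed in with no verdict returned; at the notch end the wrist briefly read about 27 N in total (22 N down, 15 N sideways), so the 25 N pedal limit may have been exceeded.

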